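# Check the catch on the red document case

### The arm

A 7-joint arm with a two-finger parallel gripper is mounted at the origin on the work surface. World frame = base frame: x ahead of the robot, y to its left, z up, the work surface at z = 0. Lengths are in m, angles in rad, forces in N, time in s.
With the tool pointing down it reaches from about 0.4 to 0.85 m from the base axis. Payload 6.9 kg.
Tool frame: the origin (TCP) lies midway between the tips of the shut fingers; the grasp point (between the pads) lies behind it (ctrl.pinch_z is the z of the grasp point in the tool frame, in m); z points along the fingers, y is the line along which they close (so a half turn about z gives the same grasp; the last joint's range is limited). The gripper opens to 85 mm and grips with 20 to 120 N. Pads are 22 mm wide; open, the fingers measure 114 mm over their backs; the gripper's body (76 mm by 85 mm) begins 54 mm behind the grasp point. The pads swing forward as they close: fully open they stand 13 mm farther back than shut.
Start: joints at [0.105, 0.507, -0.238, 1.5, 0.126, 1.149, -0.155], TCP at [0.625, -0, 0.231] pointing down, gripper open.
Joint ranges: [-3.08, 3.08], [-0.24, 2.05], [-1.43, 1.35], [0, 2.5], [-1.52, 4.66], [0.17, 1.96], [-2.89, 2.89]. Speed limits (rad/s): [2.39, 2.39, 3.14, 3.14, 3.14, 3.14, 3.14].

### API

Orientations are given as a unit quaternion [w, x, y, z].
In Python, from station import ctrl, get_state, vision, ticket, models gives the robot as it stands. Calls block until the motion is done:
- ctrl.movep(position, orientation): joint-space move of the TCP to a pose.
- ctrl.movel(position, frame=None, max_speed=0.15): straight line of the TCP; frame=None keeps the orientation; max_speed is the mean speed in m/s.
- ctrl.set_joints(angles): joint-space move.
- ctrl.ungrasp() and ctrl.close_gripper(force=None): open the fingers fully, or close them until they stop; force is the grip in N (None keeps the last).
- ctrl.pause(seconds).
- ctrl.ik(position, orientation): joint angles nearest the present ones, or None.
- get_state(): the state.
- vision.grab_frame(name): name is "scene" or "side" or "wrist"; returns (picture, depth): 420x560x3 uint8, blue, green, red; 420x560 float32, m along the optical axis (not along the pixel's ray), 0 where there is no reading.
- vision.camera_info(name): a dict with "mtx" (3x3 intrinsics, pixels), "R" (3x3) and "t" (3): a world point X has camera coordinates R X + t; the wrist camera has in their place "hand_eye" (4x4, takes a point from camera to tool coordinates, whose origin is the TCP and whose axes are the flange's). Camera axes: x right, y down, z forward; pixel columns grow to the right and rows downward; lengths in m; the calibration is good to about 2 mm. A picture is of the moment at which its call begins: read the wrist's pose just before it. camera_info takes no time and is no camera call.
A pose or a line that the arm cannot do raises ctrl.Unreachable and nothing moves.
- ticket.close_job(): hands the job in; it is judged then, once.
Trained networks look in the newest picture that a camera, given by its name, has taken for a name from the list of things; names that differ only in an ending like _2 or _b are one class to them, and where a whole thing is asked for, a point or a joint stands for the part that bears it (a point fixed in the world has none). Each returns a list of dicts, best first, with "p" (0 to 1); they miss things now and then, are a little off and sometimes report something else, mostly with a low value. They report only what shows in the picture. A call takes as long as a camera call.
- models.recognise(camera, target): "point" ([column, row] in pixels, amid what is visible of it).
- models.masks_of(camera, target): "mask" (420x560 bool, what is visible of it) and "point" ([column, row] in pixels, amid what is visible of it).
The state is a dict: "time": time; "qpos": joint angles; "qd": joint speeds; "tau": joint torques, N m; "tcp_pos": TCP position; "eef_rot": TCP orientation; "contact_force": force on the tool from outside, world axes, zero at the start; "wrist_torque": the same for the moment, N m; "width": finger opening in m; "gripper_force": force on a finger pad.
Only numpy, scipy, OpenCV 4.12 (cv2) and the standard library are available. Lean on these libraries where they do the work, as an engineer would, in place of code of your own. Each camera call takes 0.05 s, during which the arm holds its last target. There are 200 camera calls.

### The job

Check that the red-lidded document case is properly caught: take its black knob and give the lid a firm upward tug, about as hard as lifting a one-kilo bag, letting it rise a centimetre or so if it comes. If the lid gives, press it down again until the catch takes it; leave it shut and let go. Never throw the lid open, and leave the green-lidded case alone.

Things in the scene. Friction and masses are not known exactly. Their poses are not given: they have to be found in the camera images.
- red_knob (a point): Centre of the top of the black knob on the red lid: cylinder 26 mm across, 34 tall. Shut, its top is 140 mm and the lid's flat top 106 mm above the table. Cream case 200 x 200 x 90 mm, fixed; red lid 16 mm thick, 0.24 to 0.39 kg, falls back when let go. Knob 35 mm inside the front edge, mid-width, 165 mm from the hinge. x points level from knob to hinge, y along the front, z out of the lid.
- red_lid (a joint): Red lid's angle in rad about its far edge, 90 mm above the table: 0 shut; 0.1 lifts the knob 16 mm and shifts it 4 mm to the hinge. Caught: lies at 0, lifts 2 to 7 mm at the knob under a tug of 6 to 18 N and drops back; above about 22 N it is dragged open. Not caught: rests on the catch at about 0.05 (knob 8 mm high), lifts freely; 10 N down on the knob snaps it in, 15 N surely.
- red_catch (a joint): How far the sprung catch, inside the case at the middle of the front edge, is pulled up, in m: 0 at rest, up to 0.006. It rises only when a caught lid is tugged: about 0.0005 to 0.001 at 8 N on the knob, 0.001 to 0.002 at 10 N, 0.0025 to 0.004 at 16 N.
- green_knob (a point): The same point on the same black knob of a like case with a green lid. The two cases may change places.

How it is judged:
On the way:
1. the red lid has been tugged: either a held lid has pulled its catch up by 0.4 mm (about 7 N), or a loose lid has been raised past 0.08 rad (about 5 mm more at the knob) ((value of joint red_catch above 0.0004 m or value of joint red_lid above 0.08 rad)), for 0.08 s.
At the end, for the whole second after the job is handed in: The red lid is shut in its catch (angle below 0.012 rad, 2 mm at the knob), the catch is back at rest (within 1 mm), and the green lid has not been moved (its knob within 4 mm of where it was) (value of joint red_lid below 0.012 rad and value of joint red_catch below 0.001 m and distance of green_knob from where it was at the start of the episode below 0.004 m); the robot touches nothing.
It fails at once if the red lid thrown open beyond 0.2 rad (33 mm at the knob) (value of joint red_lid above 0.2 rad).
It fails at once if the green lid tugged: its knob moved by more than 4 mm (distance of green_knob from where it was at the start of the episode above 0.004 m).
It also fails if it takes over 32 s, if anything falls off the work surface, if the arm or the gripper's body presses on something with over 40 N, if the wrist force passes 120 N, or if a joint passes its speed limit or range.

## Working session

There is one attempt and no reset: what is moved stays moved. The work goes in short steps, each a Python script; the robot and the scene stay as the last script left them, time stands still between calls to the robot, and variables do not carry over. Pictures are saved under pics/ and viewed, at most 10 in all, crops included, and the job is handed in when it is done.

```bash
mkdir -p pics
cat > h.py <<'E'
import numpy as np,cv2
from station import ctrl,get_state,vision,ticket,models
def world(cam,px,depth):
    i=vision.camera_info(cam);u,v=np.asarray(px,float)
    c=np.linalg.inv(i["mtx"])@[u,v,1]*depth
    return np.array(i["R"]).T@(c-np.array(i["t"]))
def patch(d,px,r=2):
    u,v=np.round(px).astype(int);p=d[v-r:v+r+1,u-r:u+r+1];p=p[p>0];return float(np.median(p)) if p.size else 0
E
python3 - <<'E'
from h import *
ims=[]
s=get_state();print(s["time"],s["eef_rot"],s["contact_force"],ctrl.pinch_z)
for c in("scene","side"):
    im,d=vision.grab_frame(c);np.save(f"/tmp/{c}.npy",d);cv2.imwrite(f"pics/{c}0.png",im)
    for t in("red_knob","red_lid","green_knob"):
        for r in models.masks_of(c,t)[:2]:
            m=r["mask"];v,u=np.nonzero(m);P=np.array([world(c,(a,b),d[b,a]) for a,b in zip(u,v) if d[b,a]>0])
            print(c,t,round(r["p"],2),np.round(r["point"]),len(u),np.round(np.median(P,0),3),np.round(np.percentile(P,[2,98],0),3).tolist())
E
```

```text
0.0 [-6.32169169e-04  7.07119037e-01  7.07093942e-01 -6.51616213e-04] [-0.20633929  0.40746039 -0.44924115] -0.0187Traceback (most recent call last):
  File "<stdin>", line 8, in <module>
  File "h.py", line 4, in world
    i=vision.camera_info(cam);u,v=np.asarray(px,float)
ValueError: time passes only in moves, steps and waits
```

View pics/scene0.png

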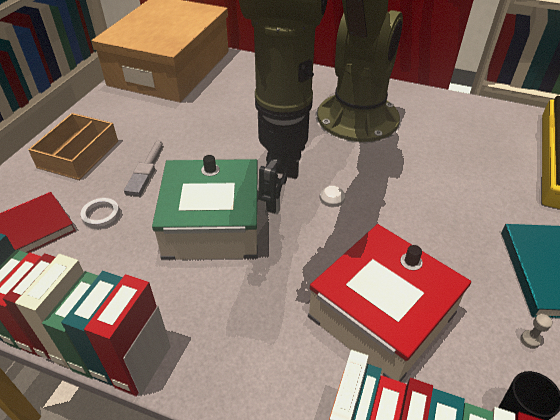

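The scene view shows the red case at lower right with its knob at about (413,256). The green case is at centre left, with its knob at (209,164). I'll vectorize the projection, since repeated `camera_info` calls appear to be the cause of the error.

```bash
cat > h.py <<'E'
import numpy as np,cv2
from station import ctrl,get_state,vision,ticket,models
def cloud(info,d,mask,R=None,t=None):
    v,u=np.nonzero(mask&(d>0));z=d[v,u]
    c=np.linalg.inv(np.array(info["mtx"]))@np.vstack([u*z,v*z,z])
    return (np.array(info["R"]).T@(c-np.array(info["t"])[:,None])).T if R is None else c.T@R.T+t
E
python3 - <<'E'
from h import *
for c in("scene","side"):
    info=vision.camera_info(c)
    im,d=vision.grab_frame(c);cv2.imwrite(f"pics/{c}1.png",im)
    for t in("red_knob","red_lid","green_knob"):
        for r in models.masks_of(c,t)[:2]:
            P=cloud(info,d,r["mask"])
            print(c,t,round(r["p"],2),np.round(r["point"]),len(P))
            if len(P)>3: print(np.round(np.median(P,0),3),np.round(np.percentile(P,[2,98],0),3).tolist())
    b,g,rr=[im[...,k].astype(int) for k in range(3)]
    P=cloud(info,d,(rr>150)&(g<60)&(b<60))
    P=P[(P[:,2]>.08)&(P[:,2]<.14)&(P[:,0]>.3)&(P[:,0]<.95)]
    if len(P)>50:
        for lo in(-1,0):
            Q=P[(P[:,1]>0)==(lo==0)]
            if len(Q)>50:
                box=cv2.minAreaRect(Q[:,:2].astype(np.float32)*1000)
                A=np.c_[Q[:,:2],np.ones(len(Q))];co=np.linalg.lstsq(A,Q[:,2],rcond=None)[0]
                print("red",len(Q),box,cv2.boxPoints(box).round().tolist(),co,np.percentile(Q[:,2],[2,50,98]))
E
```

```text
scene red_knob 0.59 [391. 288.] 11989
[0.651 0.214 0.106] [[0.524, 0.098, 0.092], [0.754, 0.322, 0.116]]
scene red_lid 0.82 [391. 290.] 12035
[0.652 0.214 0.106] [[0.525, 0.099, 0.091], [0.755, 0.322, 0.116]]
scene green_knob 0.78 [207. 195.] 7194
[ 0.552 -0.193  0.106] [[0.427, -0.305, 0.094], [0.655, -0.085, 0.12]]
red 7648 ((632.13134765625, 210.6387939453125), (204.67398071289062, 207.98394775390625), 67.1931381225586) [[497.0, 157.0], [688.0, 76.0], [768.0, 265.0], [576.0, 345.0]] [-0.00041586 -0.0003036   0.10587601] [0.10297804 0.10555727 0.10807292]
side red_knob 0.69 [257. 192.] 3235
[0.622 0.178 0.105] [[0.515, 0.084, 0.093], [0.738, 0.313, 0.13]]
side red_lid 0.77 [258. 191.] 3297
[0.623 0.179 0.105] [[0.514, 0.083, 0.093], [0.741, 0.313, 0.132]]
side green_knob 0.91 [262. 315.] 11434
[ 0.523 -0.228  0.106] [[0.419, -0.322, 0.096], [0.642, -0.098, 0.126]]
red 1761 ((630.9720458984375, 207.2512969970703), (205.76800537109375, 203.63734436035156), 67.68943786621094) [[498.0, 151.0], [686.0, 73.0], [764.0, 264.0], [576.0, 341.0]] [-0.00069795 -0.00110439  0.10597281] [0.10360682 0.10529088 0.10719304]
```

```bash
sleep 4; ls pics
```

```text
scene0.png
scene1.png
side1.png
```

The red lid's plane sits at 0.106 m and is level, so it looks caught. I'll locate the knob in both views, move above it, and take a wrist picture.

```bash
cat >> h.py <<'E'
from scipy.spatial.transform import Rotation as Rot
def quat(yaw): # tool down, tool y along heading yaw
    y=np.array([np.cos(yaw),np.sin(yaw),0]);z=np.array([0,0,-1.]);x=np.cross(y,z)
    q=Rot.from_matrix(np.c_[x,y,z]).as_quat();return [q[3],*q[:3]]
def eef(s):
    q=s["eef_rot"];return Rot.from_quat([q[1],q[2],q[3],q[0]]).as_matrix(),np.array(s["tcp_pos"])
def knob(P,guess,r=.03):
    K=P[(np.hypot(*(P[:,:2]-guess).T)<r)&(P[:,2]>.112)&(P[:,2]<.165)]
    T=K[K[:,2]>np.percentile(K[:,2],95)-.005]
    return len(K),cv2.minEnclosingCircle(T[:,:2].astype(np.float32)*1000),T.mean(0).round(4),np.percentile(K[:,2],[5,95]).round(4)
E
python3 - <<'E'
from h import *
g=np.array([.572,.235]);full=np.ones((420,560),bool)
for c in("scene","side"):
    info=vision.camera_info(c);im,d=vision.grab_frame(c);print(c,knob(cloud(info,d,full),g))
yaw=np.deg2rad(67.4);q0=np.array(get_state()["qpos"])
best=None
for k in(0,np.pi):
    j=ctrl.ik([*g,.24],quat(yaw-k));print(k,None if j is None else np.round(j,2))
    if j is not None and (best is None or np.abs(j-q0).max()<best[0]): best=(np.abs(j-q0).max(),yaw-k)
print(best)
ctrl.movep([*g,.24],quat(best[1]))
info=vision.camera_info("wrist");s=get_state();R,t=eef(s);im,d=vision.grab_frame("wrist");cv2.imwrite("pics/w1.png",im)
H=np.array(info["hand_eye"]);P=cloud(info,d,full,R@H[:3,:3],R@H[:3,3]+t)
print("wrist",knob(P,g),s["time"],s["contact_force"],s["qpos"])
E
```

```text
scene (261, ((573.2183837890625, 235.71836853027344), 13.342476844787598), array([0.5745, 0.2358, 0.1389]), array([0.1143, 0.1406]))
side (117, ((570.3156127929688, 232.56256103515625), 12.694055557250977), array([0.5703, 0.2305, 0.1386]), array([0.114 , 0.1398]))
0 [-0.09  0.53 -0.56  1.5   0.29  1.2   0.48]
3.141592653589793 [-0.57  0.49  0.23  1.51 -0.12  1.15 -2.28]
(np.float64(0.6323640542270641), np.float64(1.1763519158441782))
wrist (997, ((571.273681640625, 234.12301635742188), 12.873693466186523), array([0.5705, 0.2344, 0.1394]), array([0.1193, 0.1406])) 1.55 [-0.91365431 -0.09843652  0.15650506] [-0.0917834   0.52635193 -0.55797962  1.50214477  0.29127683  1.19702158
  0.47631455]
```

View pics/side1.png

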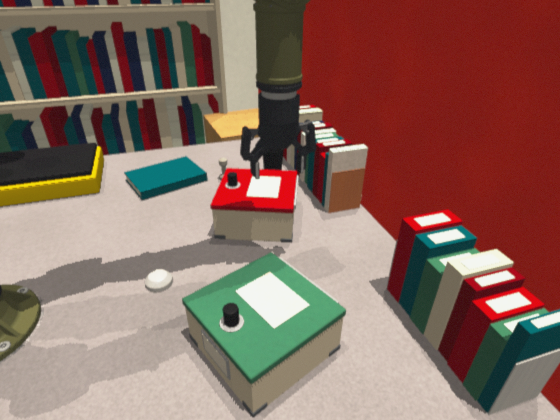

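The side view shows the red knob at (232,180) with the lid flat, and the green case nearer the camera. All three cameras put the knob at about (0.571, 0.234, 0.140). Next I'll grasp it and tug in small steps, watching the force.

Run:
```python
from h import *
k=np.array([.5713,.2341]);f=lambda:np.round(get_state()["contact_force"],1)
ctrl.movep([*k,.18],quat(1.1764));print(f())
ctrl.movel([*k,.112],max_speed=.06);print(f(),get_state()["tcp_pos"])
ctrl.close_gripper(60);ctrl.pause(.3)
s=get_state();print(s["time"],s["width"],s["gripper_force"],s["contact_force"],s["tcp_pos"])
if .02<s["width"]<.032:
    f0=np.array(s["contact_force"]);p0=np.array(s["tcp_pos"]);cmd=np.array([*k,.112])
    hx=np.array([.923,-.384,0])
    for i in range(1,30):
        h=.0006*i
        ctrl.movel(cmd+[0,0,h]+hx*h*.25*0,max_speed=.02);ctrl.pause(.08)
        s=get_state();df=np.array(s["contact_force"])-f0;rise=s["tcp_pos"][2]-p0[2]
        print(i,df.round(1),round(rise*1000,2),round(s["width"],4))
        if df[2]<-11.5 or rise>.014: break
    ctrl.pause(.3);s=get_state();print("hold",np.array(s["contact_force"])-f0,s["tcp_pos"],s["time"])
```

```text
[-0.7  0.7  0.5]
[-0.2 -0.1 -0.4] [0.57154031 0.23425011 0.11241445]
4.1167 0.024320786131849754 58.88372540473938 [1.98416625 4.13585773 3.1248729 ] [0.57163139 0.23486271 0.11242055]
1 [ 1.5  0.5 -4.2] 0.04 0.0245
2 [ 2.2  0.2 -4.8] 0.42 0.0244
3 [ 1.8  1.7 -6.4] 0.97 0.0242
4 [ 3.3  1.6 -8.5] 1.31 0.0243
5 [  4.5   1.6 -10. ] 1.69 0.0242
6 [  4.6   2.  -11.2] 2.09 0.0246
7 [  4.9   2.1 -12.8] 2.5 0.0243
hold [  6.17784368   0.97860805 -13.49715609] [0.57211131 0.23456052 0.11492893] 6.75
```

The lid is held: the force climbed steadily to about 10–13 N with only 2.5 mm of rise. That is the tug asked for. Now I'll lower it, let go, retreat and check.

Run:
```python
from h import *
k=np.array([.5713,.2341])
ctrl.movel([*k,.112],max_speed=.02);ctrl.pause(.2);print(get_state()["contact_force"],get_state()["tcp_pos"])
ctrl.ungrasp();ctrl.pause(.2);print(get_state()["contact_force"],get_state()["width"])
ctrl.movel([*k,.24],max_speed=.1);ctrl.pause(.3)
full=np.ones((420,560),bool)
info=vision.camera_info("wrist");s=get_state();R,t=eef(s);im,d=vision.grab_frame("wrist");cv2.imwrite("pics/w2.png",im)
H=np.array(info["hand_eye"]);P=cloud(info,d,full,R@H[:3,:3],R@H[:3,3]+t)
print("wrist",knob(P,k),s["time"],s["contact_force"])
info=vision.camera_info("side");im,d=vision.grab_frame("side");print(knob(cloud(info,d,full),k));cv2.imwrite("pics/side2.png",im)
```

```text
[1.73369839 4.3071267  5.25413991] [0.57166279 0.23483841 0.11241377]
[-0.33047235  0.74716054  0.29368514] 0.08561992834342483
wrist (1001, ((571.106201171875, 234.0336456298828), 12.863402366638184), array([0.5704, 0.2344, 0.1394]), array([0.119 , 0.1407])) 9.8583 [-0.31618438  0.05021431 -0.16209411]
(113, ((569.4863891601562, 232.7979736328125), 13.139925003051758), array([0.5701, 0.2307, 0.1385]), array([0.1151, 0.1397]))
```

View pics/side2.png

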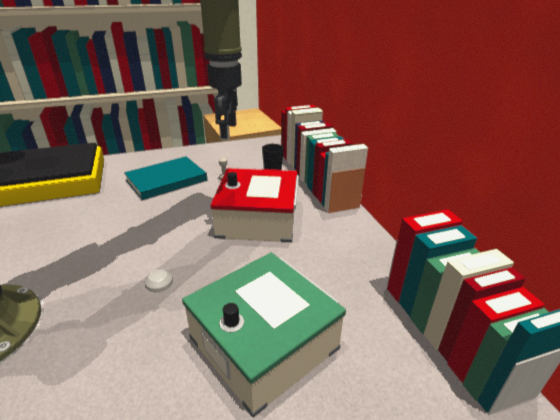

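The side view shows the red lid flat and shut, with its knob at (232,180), where it was before. The gripper is clear above it and the green case hasn't moved.

```bash
python3 -c "
from h import *
print(ticket.close_job())"
```

```text
the job is handed in; nothing more can be done
None
```

The red lid is properly caught: it held a tug of about 10–13 N, rising only 2.5 mm at the knob, and dropped back shut; I let go, left the green case alone and handed the job in, with no verdict returned.

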